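Load the blue cassette into the slot reader through its spring flap

ROBOT

A 6-joint arm with a two-finger parallel gripper is mounted at the origin on a cart in front of the work surface, level with it; the furniture and walls round the work are solid. World frame = base frame: x ahead of the robot, y to its left, z up, the work surface at z = 0. Lengths are in m, angles in rad, forces in N, time in s.
With the tool pointing down it reaches from about 0.3 to 0.875 m from the base axis. Payload 6.4 kg.
Tool frame: the origin (TCP) lies at the centre of the arm's flange, where the gripper is bolted on; the fingertips stand 173 mm ahead of it and the grasp point (between the pads) lies 155 mm ahead of it (ctrl.pinch_z is the distance from the TCP to the grasp point, in m); z points along the fingers, y is the direction in which the jaws open and shut (so a half turn about z gives the same grasp; the last joint's range is limited). The gripper opens to 85 mm and grips with 20 to 120 N. Pads are 22 mm wide; open, the fingers measure 114 mm over their backs; the gripper's body (76 mm by 85 mm) begins 54 mm behind the grasp point. The pads swing forward as they close: fully open they stand 13 mm farther back than shut.
Start: joints at [0.989, 0.181, 1.607, -0, 1.354, -0.206], TCP at [0.211, 0.535, 0.405] pointing down, gripper open.
Joint ranges: [-2.99, 2.99], [-0.89, 2.07], [0.3, 2.58], [-1.14, 4.28], [0, 2.63], [-3.12, 3.12]. Speed limits (rad/s): [2.57, 2.57, 3.01, 3.14, 3.14, 3.14].

INTERFACE

Orientations are given as a unit quaternion [w, x, y, z].
In Python, from bench import ctrl gives the robot as it stands.
- The arm moves only by the tool drive_tool, never from a script. Its argument "commands" is a list that holds one entry, the list of rows, each a list of 7 numbers: the shift along the tool's x, y, z in units of 50 mm (1.0 is 50 mm), then the turn, a rotation vector about the tool's x, y, z in units of 8 degrees (1.0 is 8 degrees), then the closure in counts, from 0 (fully open) to 255 (shut). A call has 1 to 10 rows; each row shifts and turns the commanded pose from where the row before left it, along the tool's axes as they then stand; what a row does not reach is not made up. A row lasts 1/10 s, in which the tool goes at most 50 mm and 8.59 degrees, less where a joint would pass 70% of its speed; a pose out of reach is approached as far as the arm can. A call is refused whole if a number of a shift passes 1 or a number of a turn 1, either way. A call with a gripper value outside its range is refused whole. The fingers move at their own pace and stop on an object; the grip force is fixed at half the most. Time passes only in rows, so rows that do not move let the fingers close. It gives the time, the measured TCP pose, the force and the opening at its end, in the units of the state.
- ctrl.get_obs(): the state, without advancing time (a new reading comes with each control period).
- ctrl.camera(name): name is "scene" or "top" or "wrist"; returns a dict with "pixels" (420x560x3 uint8, red, green, blue), "depth" (420x560 float32, m along the optical axis (not along the pixel's ray), 0 where there is no reading), "intrinsics" (3x3 intrinsics, pixels), "k1" (the pictures are not rectified: a ray, as slopes to the right and down, at radius r is drawn at 1 + k1 r^2 times it, then the intrinsics apply), "R" (3x3) and "t" (3): a world point X has camera coordinates R X + t; the wrist camera has in their place "tool_from_camera" (4x4, takes a point from camera to tool coordinates, whose origin is the TCP and whose axes are the flange's). Camera axes: x right, y down, z forward; pixel columns grow to the right and rows downward; lengths in m; the calibration is good to about 2 mm. A picture is of the moment at which its call begins: read the wrist's pose just before it.
- ctrl.hand_in(): hands the job in, once; it reports no verdict.
The state is a dict: "time_s": time; "q": joint angles; "dq": joint speeds; "joint_efforts": joint torques, N m; "eef_pos": TCP position; "eef_rot": TCP orientation; "wrist_force": force on the tool from outside, world axes, zero at the start; "torque": the same for the moment, N m; "opening": opening from 0.0 (shut) to 1.0 (fully open).
Only numpy, scipy, OpenCV 4.12 (cv2) and the standard library are available. Lean on these libraries where they do the work, as an engineer would, in place of code of your own. Each camera call takes 0.05 s, during which the arm holds its last target. There are 200 camera calls.

TASK

Load the blue cassette into the slot reader: draw it out of the holder, which hides its tail, stand it upright on the bench and let go, then take it again nearer its tail and slide it nose first along the reader's channel, pushing open the spring flap, until it is fully home against the back of the slot and the flap has swung shut behind it. Let go of it there. Leave the yellow cassette in the holder and do not shift or upset the other things on the bench.

Things in the scene. Friction and masses are not known exactly. Their poses are not given: they have to be found in the camera images.
- cassette_blue: blue flat cassette (slab) standing on its long edge: 130 mm long (own x), 20 thick (own y), 80 tall (own z), 0.10 to 0.21 kg. Origin: centre of its underside; +x points to its nose, a black end 11 mm long, 14 thick; the tail (-x) has four thin black ribs a side. Starts nose outwards in one of the holder's bays. Stands by itself on the bench. Pinch it from above across its thickness.
- blue_nose (a point): middle of the nose end face of the blue cassette, 65 mm ahead of its origin along its x, 40 mm above its underside
- cassette_yellow: yellow cassette, same shape, size and origin as the blue one, in the holder's other bay (which bay is which varies); it stays there
- holder: fixed grey two-bay holder. Origin on the bench; own +x (horizontal) is the way the cassettes come out. Bays at own y = +0.040 and -0.040. A base plate 6 mm thick (x -0.046 to 0.099, y +-0.075) carries the cassettes, whose origins start at own x = 0.024 to 0.027, z = 0.006, nose to +x. 60 mm of air between the two cassettes' free front parts.
- sleeve_front (a point): front of the holder's sleeve box, at (0.022, 0, 0.006) in its frame. The box (x -0.046 to 0.022, y +-0.072, 102 mm high) covers the rear 60 to 63 mm of each cassette in a sleeve 24 mm wide with 8 mm free above it, so a cassette must be drawn straight out along the holder's +x at least 65 mm before it can be raised high or turned.
- reader: fixed slot reader, 208 mm long. Origin on the bench under its middle; own +x (horizontal) is the way in. Grey base plate 6 mm thick (x -0.104 to 0.104, y +-0.040) is the channel floor. Low walls, tops 42 mm above the bench, bound an open-topped channel 23 mm wide about y = 0 from x = -0.074 to 0.034; before it a flared mouth widens to about 45 mm at x = -0.104.
- slot_home (a point): where the blue cassette's origin is when fully home: (0.029, 0, 0.006) in the reader's frame, nose to the reader's +x, axes parallel. A white housing (x 0.034 to 0.104, y +-0.065, 98 mm high) covers its front 60 mm: slot 23 mm wide, roof inside at z = 0.090, back wall at x = 0.094. The tail end face is then at x = -0.036, past the flap.
- flap_gate (a point): centre of the shut flap, at (-0.074, 0, 0.024) in the reader's frame
- flap (a joint): orange spring flap, 26 mm wide, z 0.008 to 0.040, hinged on an upright pin at (-0.074, 0.015) in the reader's frame. 0 = shut across the channel; positive = swung inwards (tip to the reader's +x), at most 1.5 rad. A cassette in the channel holds it at about 1.4. A push of 1 to 4 N opens it; it springs shut once the cassette's tail is 26 mm past it.
- beaker: bystander: clear beaker, diameter 49 mm, 60 mm high, origin centre of underside
- timer: bystander: flat blue timer, 62 x 62 x 18 mm high, origin centre of underside
- pot: bystander: white pot with red lid, diameter 62 mm, 97 mm high, origin centre of underside
- bottle: bystander: clear bottle with orange cap, diameter 60 mm, 123 mm high, origin centre of underside
There are look-alikes about, which are no part of the job. There is more than one size of the cassette_blue; the job needs the larger.

How it is judged:
On the way, in this order (a step that is already met when the one before it is completed fails the run):
1. the blue cassette stands upright on the bench, clear of the holder and of the reader's channel, and is let go (height (world z) of cassette_blue between -0.004 and 0.004 m and angle between cassette_blue's own z axis and vertical below 0.08 rad and horizontal distance between cassette_blue and holder above 0.11 m and contact force between the fingers and cassette_blue below 0.1 N and linear speed of cassette_blue below 0.02 m/s), for 0.2 s.
2. the blue cassette, nose first and low in the channel, is part way in and holds the flap open (value of joint flap above 0.9 rad and x of cassette_blue in the frame of reader between -0.11 and -0.02 m and y of cassette_blue in the frame of reader between -0.006 and 0.006 m and x of blue_nose in the frame of reader above -0.06 m and height (world z) of cassette_blue below 0.022 m), for 0.1 s.
At the end, for the whole second after the job is handed in: the blue cassette stands nose first in the reader's slot, within 6 mm of fully home, on the channel floor (3 mm), upright and in line (0.05 rad), at rest and released; the flap is shut (under 0.12 rad); the yellow cassette is within 12 mm of where it started and the bystanders stand upright (x of cassette_blue in the frame of reader above 0.023 m and x of blue_nose in the frame of reader above 0.088 m and y of cassette_blue in the frame of reader between -0.004 and 0.004 m and z of cassette_blue in the frame of reader below 0.009 m and angle between the x axis of cassette_blue and the x axis of reader, either way round below 0.05 rad and angle between cassette_blue's own z axis and vertical below 0.08 rad and value of joint flap below 0.12 rad and linear speed of cassette_blue below 0.01 m/s and contact force between the fingers and cassette_blue below 0.1 N and distance of cassette_yellow from where it was at the start of the episode below 0.012 m and angle between each of beaker, timer, pot, bottle's own z axis and vertical below 0.15 rad); the robot touches nothing.
It fails at once if a bystander is shifted more than 20 mm (distance of any of beaker, timer, pot, bottle from where it was at the start of the episode above 0.02 m).
It fails at once if the yellow cassette is shifted more than 20 mm (distance of cassette_yellow from where it was at the start of the episode above 0.02 m).
It also fails if it takes over 61 s, if anything falls off the work surface, if the arm or the gripper's body presses on something with over 40 N, if the wrist force passes 120 N, or if a joint passes its speed limit or range.

## Working session

There is one attempt and no reset: what is moved stays moved. The work goes in short steps, Python scripts to look and compute and a tool call to move; the robot and the scene stay as the last step left them, time stands still between calls to the robot, and variables do not carry over. Pictures are saved under pics/ and viewed, about 8 in all and at most 12, crops included, and the job is handed in when it is done.

Besides the shell and the picture viewer there is one more tool, called after ">>>" as name(argument=value, ...), one argument or row to a line, values as JSON. drive_tool: Moves the arm, as the interface text tells. Its arguments: {"type":"object","properties":{"commands":{"type":"array","items":{"type":"array","items":{"type":"array","items":{"type":"number"}}}}},"required":["commands"]}

```bash
mkdir -p pics
cat > h.py <<'E'
import numpy as np, cv2, pickle
from bench import ctrl
def cam(n):
    o=ctrl.get_obs(); c=ctrl.camera(n)
    c={k:(np.array(v) if not isinstance(v,(int,float)) else v) for k,v in c.items()}
    if 'tool_from_camera' in c:
        w,x,y,z=o['eef_rot']
        from scipy.spatial.transform import Rotation as Ro
        T=np.eye(4);T[:3,:3]=Ro.from_quat([x,y,z,w]).as_matrix();T[:3,3]=o['eef_pos']
        M=np.linalg.inv(T@c['tool_from_camera']); c['R']=M[:3,:3];c['t']=M[:3,3]
    return c
def slopes(c,uv):
    uv=np.asarray(uv,float).reshape(-1,1,2)
    return cv2.undistortPoints(uv,c['intrinsics'].astype(float),np.array([c['k1'],0,0,0],float)).reshape(-1,2)
def rays(c,uv):
    s=slopes(c,uv); d=np.c_[s,np.ones(len(s))]@c['R']; return -c['R'].T@c['t'],d
def onplane(c,uv,z):
    o,d=rays(c,uv); return o+d*((z-o[2])/d[:,2])[:,None]
def cloud(c):
    h,w=c['depth'].shape; u,v=np.meshgrid(np.arange(w),np.arange(h))
    o,d=rays(c,np.c_[u.ravel(),v.ravel()]); P=o+d*c['depth'].reshape(-1,1); return P.reshape(h,w,3)
def save(c,n): cv2.imwrite('pics/'+n,c['pixels'][...,::-1])
def proj(c,X):
    return cv2.projectPoints(np.asarray(X,float).reshape(-1,3),cv2.Rodrigues(c['R'])[0],c['t'].astype(float),c['intrinsics'].astype(float),np.array([c['k1'],0,0,0],float))[0].reshape(-1,2)
E
python3 - <<'E'
from h import *
for n in('scene','top'):
    c=cam(n); save(c,n+'0.png'); pickle.dump(c,open(n+'0.pkl','wb')); print(n,-c['R'].T@c['t'],c['k1'])
print(ctrl.get_obs())
E
```

```text
scene [-0.18220071 -0.55462589  0.70665498] -0.14547487363758335
top [0.39580129 0.18388647 1.05015886] -0.11503166704805824
{'time_s': 0.1, 'q': array([ 9.88698514e-01,  1.81476147e-01,  1.60791106e+00, -2.59406777e-07,
        1.35379569e+00, -2.06301628e-01]), 'dq': array([ 0.00076854, -0.00127416, -0.00452462,  0.00136708, -0.00047519,
       -0.00010252]), 'joint_efforts': array([ 1.39954253e-03, -4.45882022e+01, -3.52236342e+01, -1.65221295e-04,
        4.13852278e-03,  2.52483090e-05]), 'eef_pos': array([0.21088957, 0.5346861 , 0.40386726]), 'eef_rot': array([-3.05265719e-04,  1.86794311e-01,  9.82398724e-01, -7.34189599e-04]), 'wrist_force': array([ 0.26887418,  0.38759319, -0.49857235]), 'torque': array([-0.02763182, -0.01126113, -0.01659679]), 'opening': 1.0001648200893425}
```

View pics/top0.png

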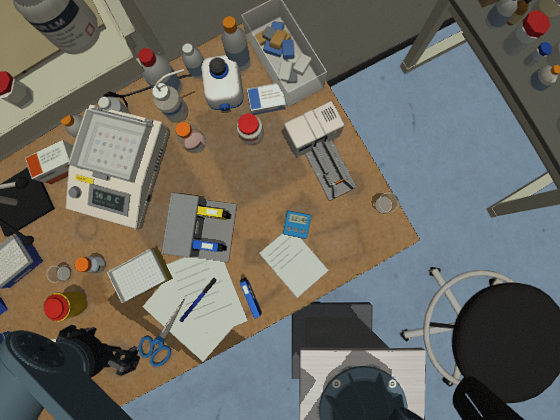

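View pics/scene0.png

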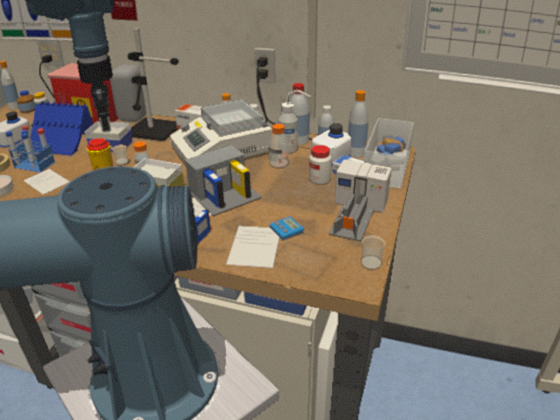

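The top view shows the holder at about (200,228), with yellow at (212,212) and blue at (208,245), noses to the right. The reader has its mouth at (340,185) and its housing at (314,125). The timer is at (297,223), the beaker at (385,203), the pot at (249,127) and a blue look-alike at (250,297).

Run:
```python
from h import *
c=pickle.load(open('top0.pkl','rb')); P=cloud(c)
for n,(u,v) in dict(bench=(280,180),holderbase=(230,225),yel=(210,212),blue=(208,245),housing=(315,128),beaker=(385,203),timer=(297,223),pot=(249,125),bottle=(186,128),bottle2=(230,24),look=(250,297)).items(): print(n,P[v,u].round(3))
hsv=cv2.cvtColor(c['pixels'],cv2.COLOR_RGB2HSV)
def rect(m,name,roi):
    k=np.zeros(m.shape,bool);u0,v0,u1,v1=roi;k[v0:v1,u0:u1]=1;m=m&k
    q=P[m]; r=cv2.minAreaRect((q[:,:2]*1000).astype(np.float32)); print(name,m.sum(),'z',np.percentile(q[:,2],[5,50,95]).round(3),'centre',np.round(r[0]),np.round(r[1]),round(r[2],1))
    n,l,s,ce=cv2.connectedComponentsWithStats(m.astype(np.uint8)); print('   ',[list(a) for a in s[1:] if a[4]>20])
z=P[...,2]; ok=c['depth']>0
H,S,V=[hsv[...,i].astype(int) for i in range(3)]
bl=(H>95)&(H<125)&(S>120)
rect(bl&ok&(abs(z-.086)<.006),'bluetop',(160,190,250,262))
rect((H>20)&(H<35)&(S>150)&ok&(abs(z-.086)<.006),'yeltop',(160,190,250,262))
rect(ok&(abs(z-.102)<.006),'sleeve',(155,180,245,270))
rect(ok&(abs(z-.098)<.006),'housing',(270,90,360,200))
rect(ok&(abs(z-.042)<.007),'walls',(270,90,370,210))
rect(ok&(abs(z-.006)<.004)&(S<60),'readerbase',(290,120,365,210))
rect(ok&(abs(z-.006)<.004)&(S<60),'holderbase',(155,185,245,268))
big=cv2.resize(c['pixels'][80:280,140:420],None,fx=2.85,fy=2.85,interpolation=cv2.INTER_CUBIC); cv2.imwrite('pics/topz.png',big[...,::-1])
```

```text
bench [ 0.58   0.215 -0.002]
holderbase [0.461 0.34  0.003]
yel [0.486 0.376 0.086]
blue [0.408 0.379 0.081]
housing [0.687 0.131 0.1  ]
beaker [ 0.523 -0.056 -0.   ]
timer [0.468 0.17  0.013]
pot [0.695 0.288 0.094]
bottle [0.679 0.432 0.122]
bottle2 [0.897 0.326 0.199]
look [0.287 0.28  0.06 ]
bluetop 153 z [0.082 0.085 0.088] centre [445. 382.] [63. 96.] 83.0
    [[np.int32(192), np.int32(240), np.int32(27), np.int32(12), np.int32(152)]]
yeltop 159 z [0.082 0.085 0.087] centre [488. 378.] [61. 20.] 83.1
    [[np.int32(197), np.int32(206), np.int32(26), np.int32(12), np.int32(159)]]
sleeve 1763 z [0.098 0.101 0.103] centre [455. 444.] [ 68. 146.] 82.7
    [[np.int32(161), np.int32(192), np.int32(38), np.int32(66), np.int32(1763)]]
housing 1523 z [0.094 0.097 0.1  ] centre [729. 148.] [143. 129.] 25.7
    [[np.int32(285), np.int32(101), np.int32(59), np.int32(48), np.int32(1505)]]
walls 625 z [0.036 0.04  0.045] centre [684. 131.] [322. 122.] 37.2
    [[np.int32(270), np.int32(90), np.int32(7), np.int32(12), np.int32(35)], [np.int32(271), np.int32(90), np.int32(37), np.int32(17), np.int32(91)], [np.int32(293), np.int32(133), np.int32(62), np.int32(65), np.int32(474)]]
readerbase 1000 z [0.003 0.005 0.008] centre [612. 103.] [167. 126.] 18.6
    [[np.int32(328), np.int32(139), np.int32(28), np.int32(50), np.int32(206)], [np.int32(316), np.int32(140), np.int32(25), np.int32(44), np.int32(300)], [np.int32(305), np.int32(150), np.int32(29), np.int32(50), np.int32(358)], [np.int32(336), np.int32(182), np.int32(15), np.int32(15), np.int32(122)]]
holderbase 1237 z [0.002 0.005 0.008] centre [436. 414.] [157. 180.] 83.0
    [[np.int32(193), np.int32(200), np.int32(44), np.int32(62), np.int32(1228)]]
```

View pics/topz.png

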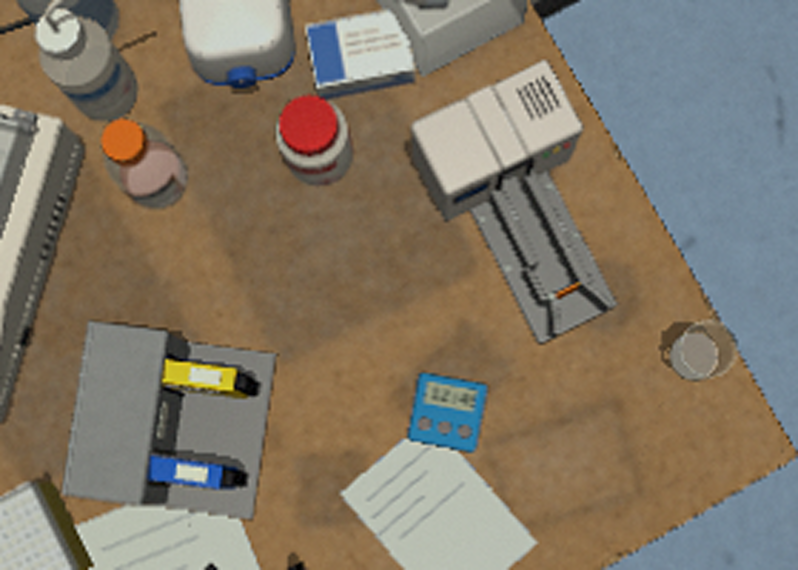

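>>> drive_tool(
  commands=[
    [[-0.8, -0.22, 0, 0, 0, 0, 0], [-0.8, -0.22, 0, 0, 0, 0, 0], [-0.8, -0.22, 0, 0, 0, 0, 0], [-0.8, -0.22, 0, 0, 0, 0, 0], [-0.8, -0.22, 0, 0, 0, 0, 0], [-0.74, -0.25, 0, 0, 0, 0, 0]],
  ],
)

```text
time_s: 0.7
eef_pos: [0.408, 0.3838, 0.4043]
eef_rot: [-0.0, 0.187, 0.982, -0.0]
wrist_force: [-0.1, 0.5, -0.3]
opening: 0.999
```

>>> drive_tool(
  commands=[
    [[0, 0, 0, 0, 0, 0.95, 0], [0, 0, 0, 0, 0, 0.95, 0], [0, 0, 0, 0, 0, 0.95, 0], [0, 0, 0, 0, 0, 0.95, 0], [0, 0, 0, 0, 0, 0.95, 0], [0, 0, 0, 0, 0, 0.95, 0], [0, 0, 0, 0, 0, 0.95, 0], [0, 0, 0, 0, 0, 0.95, 0], [0, 0, 0, 0, 0, 0.95, 0], [0, 0, 0, 0, 0, 0.93, 0]],
  ],
)

```text
time_s: 1.7
eef_pos: [0.4066, 0.385, 0.4042]
eef_rot: [-0.0, 0.753, 0.658, -0.001]
wrist_force: [0.4, 0.5, 0.4]
opening: 0.999
```

Run:
```python
from h import *
c=cam('wrist'); save(c,'w1.png'); pickle.dump(c,open('w1.pkl','wb'))
o=ctrl.get_obs(); print(o['eef_pos'],o['eef_rot'],o['q'],o['wrist_force'],c['tool_from_camera'].round(3))
```

```text
[0.40656424 0.3850395  0.40417939] [-7.42127176e-05  7.54916816e-01  6.55820364e-01 -4.95034167e-04] [ 5.46261479e-01  1.48188316e-01  1.64550504e+00 -2.07310439e-05
  1.34890022e+00  6.86524555e-01] [-0.48072298  0.34264982 -0.0743869 ] [[ 0.    -0.962 -0.274  0.069]
 [ 1.     0.     0.     0.   ]
 [-0.    -0.274  0.962  0.031]
 [ 0.     0.     0.     1.   ]]
```

View pics/w1.png

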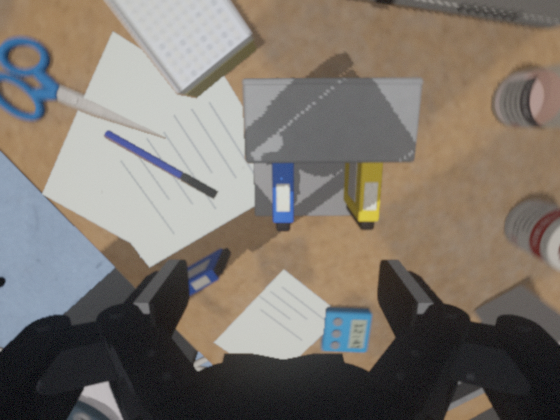

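The wrist view shows the sleeve box at the top. The blue cassette is at (283,195), nose down in the image; yellow is at (367,192), and the small blue look-alike is at (205,272).

Run:
```python
from h import *
c=pickle.load(open('w1.pkl','rb')); P=cloud(c)
hsv=cv2.cvtColor(c['pixels'],cv2.COLOR_RGB2HSV); H,S,V=[hsv[...,i].astype(int) for i in range(3)]
z=P[...,2]; ok=c['depth']>0
def rect(m,name,roi,zz):
    k=np.zeros(m.shape,bool);u0,v0,u1,v1=roi;k[v0:v1,u0:u1]=1;m=m&k
    n,l,s,ce=cv2.connectedComponentsWithStats(m.astype(np.uint8)); m=l==1+np.argmax(s[1:,4])
    vv,uu=np.nonzero(m); q=onplane(c,np.c_[uu,vv],zz)[:,:2]*1000
    r=cv2.minAreaRect(q.astype(np.float32)); print(name,m.sum(),'z',np.percentile(z[m],[5,50,95]).round(3),'centre',np.round(r[0],1),np.round(r[1],1),round(r[2],1))
    return q
b=rect(ok&(abs(z-.086)<.006),'bluetop',(262,158,310,235),.086)
y=rect(ok&(abs(z-.086)<.006),'yeltop',(335,158,390,235),.086)
s=rect(ok&(abs(z-.102)<.006),'sleeve',(235,70,430,170),.102)
g=rect(ok&(abs(z-.006)<.0035)&(S<60),'base',(245,158,430,225),.006)
# top camera: housing
c=pickle.load(open('top0.pkl','rb')); P=cloud(c);z=P[...,2]; ok=c['depth']>0
hsv=cv2.cvtColor(c['pixels'],cv2.COLOR_RGB2HSV); S=hsv[...,1].astype(int);V=hsv[...,2].astype(int)
h=rect(ok&(abs(z-.098)<.006)&(S<60),'housing',(283,97,346,155),.098)
for n,zz,w in(('wall',.042,.007),):
    m=ok&(abs(z-zz)<w); k=np.zeros(m.shape,bool);k[132:200,293:356]=1;m&=k
    vv,uu=np.nonzero(m);q=onplane(c,np.c_[uu,vv],zz)[:,:2]*1000; r=cv2.minAreaRect(q.astype(np.float32));print(n,np.round(r[0],1),np.round(r[1],1),r[2])
# bench there?
t=np.radians(26); ex=np.array([np.cos(t),np.sin(t)])
for s in(-.17,-.2,-.24,-.28):
    X=np.r_[np.array([.628,.1])+s*ex,0]; print(s,X.round(3),proj(c,X).round())
```

```text
bluetop 1404 z [0.084 0.086 0.087] centre [405.6 381.8] [65.  19.9] 83.2
yeltop 1459 z [0.083 0.086 0.087] centre [484.9 372.7] [64.  21.1] 83.1
sleeve 14914 z [0.101 0.102 0.103] centre [453.7 445.2] [ 67.8 144.2] 83.3
base 2684 z [0.005 0.006 0.008] centre [450.5 366.1] [63.7 66.1] 82.9
housing 1491 z [0.094 0.097 0.1  ] centre [697.1 132.9] [ 69.4 128. ] 27.1
wall [604.6  96.1] [150.8 127.3] 20.407716751098633
-0.17 [0.475 0.025 0.   ] [[353. 221.]]
-0.2 [0.448 0.012 0.   ] [[359. 232.]]
-0.24 [ 0.412 -0.005  0.   ] [[366. 246.]]
-0.28 [ 0.376 -0.023  0.   ] [[372. 260.]]
```

>>> drive_tool(
  commands=[
    [[-0.07, -0.01, 0, 0, 0, -0.15, 0], [0, 0, 0.7, 0, 0, 0, 0], [0, 0, 0.7, 0, 0, 0, 0], [0, 0, 0.7, 0, 0, 0, 0], [0, 0, 0.6, 0, 0, 0, 0], [0, 0, 0.5, 0, 0, 0, 0], [0, 0, 0.42, 0, 0, 0, 0], [0, 0, 0, 0, 0, 0, 0]],
  ],
)

```text
time_s: 2.55
eef_pos: [0.4043, 0.3806, 0.2204]
eef_rot: [-0.001, 0.743, 0.669, -0.003]
wrist_force: [0.3, -0.6, 0.1]
opening: 1.002
```

>>> drive_tool(
  commands=[
    [[0, 0, 0, 0, 0, 0, 120], [0, 0, 0, 0, 0, 0, 255], [0, 0, 0, 0, 0, 0, 255], [0, 0, 0, 0, 0, 0, 255], [0, 0, 0, 0, 0, 0, 255], [0, 0, 0, 0, 0, 0, 255], [0, 0, 0, 0, 0, 0, 255], [0, 0, 0, 0, 0, 0, 255]],
  ],
)

```text
time_s: 3.35
eef_pos: [0.4062, 0.382, 0.2247]
eef_rot: [0.0, 0.744, 0.668, 0.001]
wrist_force: [-0.4, -0.8, 6.3]
opening: 0.222
```

>>> drive_tool(
  commands=[
    [[0, 0, -0.05, 0, 0, 0, 255], [-0.3, 0, 0, 0, 0, 0, 255], [-0.4, 0, 0, 0, 0, 0, 255], [-0.4, 0, 0, 0, 0, 0, 255], [-0.4, 0, 0, 0, 0, 0, 255], [-0.4, 0, 0, 0, 0, 0, 255], [0, 0, 0, 0, 0, 0, 255]],
  ],
)

```text
time_s: 4.05
eef_pos: [0.3946, 0.2849, 0.2254]
eef_rot: [-0.0, 0.745, 0.667, -0.001]
wrist_force: [0.1, -0.5, -1.0]
opening: 0.223
```

Run:
```python
from h import *
c=cam('wrist'); save(c,'w2.png'); o=ctrl.get_obs(); print(o['eef_pos'],o['wrist_force'],o['opening'])
c=cam('top'); im=c['pixels'][80:280,140:420]; cv2.imwrite('pics/t2.png',cv2.resize(im,None,fx=2,fy=2)[...,::-1]); a=cv2.imread('pics/t2.png'); b=cv2.imread('pics/w2.png'); b=cv2.resize(b,(533,400)); cv2.imwrite('pics/both2.png',cv2.resize(np.hstack([a[:, 0:260],b]),None,fx=1,fy=1))
```

```text
[0.39504913 0.28587204 0.22576558] [ 0.31625849  0.66153021 -1.50603739] 0.2227735583756475
```

View pics/both2.png

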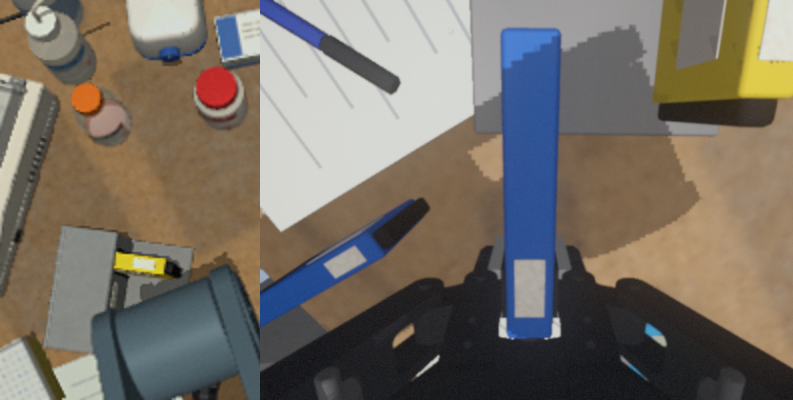

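The cassette is fully out, with its tail visible at about (530,35) in the combined picture. Next I lift it and carry it to a spot in front of the reader's mouth.

>>> drive_tool(
  commands=[
    [[0, 0, -0.5, 0, 0, 0, 255], [0, 0, -0.8, 0, 0, 0, 255], [0, 0, -0.7, 0, 0, 0, 255], [-0.7, 0.28, 0, 0, 0, 0, 255], [-0.9, 0.36, 0, 0, 0, 0, 255], [-0.9, 0.36, 0, 0, 0, 0, 255], [-0.9, 0.36, 0, 0, 0, 0, 255], [-0.9, 0.36, 0, 0, 0, 0, 255], [-0.88, 0.36, 0, 0, 0, 0, 255]],
  ],
)

```text
time_s: 5.05
eef_pos: [0.4715, 0.0171, 0.3264]
eef_rot: [0.0, 0.744, 0.668, 0.0]
wrist_force: [1.3, 0.4, -0.9]
opening: 0.226
```

>>> drive_tool(
  commands=[
    [[0, 0, 0, 0, 0, -0.8, 255], [0, 0, 0, 0, 0, -0.95, 255], [0, 0, 0, 0, 0, -0.95, 255], [0, 0, 0, 0, 0, -0.95, 255], [0, 0, 0, 0, 0, -0.95, 255], [0, 0, 0, 0, 0, -0.95, 255], [0, 0, 0, 0, 0, -0.95, 255], [0, 0, 0, 0, 0, -0.95, 255], [0, 0, 0, 0, 0, -0.95, 255], [0, 0, 0, 0, 0, -0.8, 255]],
  ],
)

```text
time_s: 6.05
eef_pos: [0.4714, 0.0191, 0.3262]
eef_rot: [0.0, 0.193, 0.981, 0.0]
wrist_force: [-0.6, 0.3, -1.1]
opening: 0.226
```

>>> drive_tool(
  commands=[
    [[0, 0, 0, 0, 0, -0.9, 255], [0, 0, 0, 0, 0, -0.95, 255], [0, 0, 0, 0, 0, -0.95, 255], [0, 0, 0, 0, 0, -0.95, 255], [0, 0, 0, 0, 0, -0.95, 255], [0, 0, 0, 0, 0, -0.95, 255], [0, 0, 0, 0, 0, -0.5, 255], [0, 0, 0, 0, 0, 0, 255], [0, 0, 0, 0, 0, 0, 255]],
  ],
)

```text
time_s: 6.95
eef_pos: [0.4712, 0.0189, 0.3262]
eef_rot: [0.0, -0.23, 0.973, 0.0]
wrist_force: [-0.1, -0.1, -1.1]
opening: 0.23
```

Run:
```python
from h import *
c=cam('wrist'); save(c,'w3.png'); pickle.dump(c,open('w3.pkl','wb'));o=ctrl.get_obs(); print(o['eef_pos'],o['eef_rot'],o['wrist_force'],o['opening'],o['q'])
```

```text
[0.4712213  0.01883042 0.32617018] [ 3.48591197e-05 -2.29616350e-01  9.73281219e-01  1.67321693e-05] [ 0.38019734  0.22511497 -2.31755837] 0.22237982630815908 [-2.12542237e-01  3.73798138e-02  1.93459099e+00  6.53698563e-05
  1.16957328e+00 -2.24673106e+00]
```

View pics/w3.png

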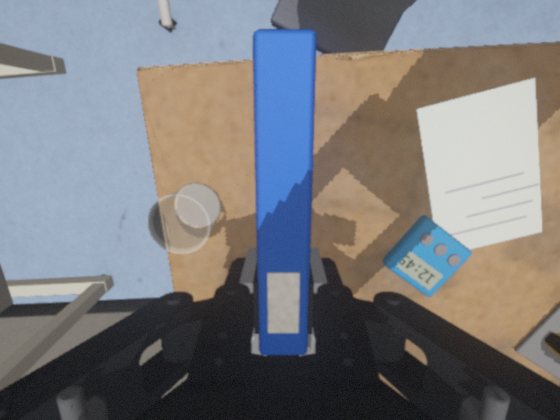

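The wrist view shows the cassette held tail up in the image at column 285, the beaker at (195,205), the timer at (428,257) and the bench edge at row 58. I'll check clearances before lowering.

Run:
```python
from h import *
c=pickle.load(open('w3.pkl','rb'))
o=ctrl.get_obs(); t=np.radians(206.55-180); ex=np.array([np.cos(t),np.sin(t)]);ey=np.array([-ex[1],ex[0]])
for n,uv,z in(('edge',(345,57),0),('edge2',(150,67),0),('beakerbase',(197,205),0),('beakertop',(180,225),.06),('timerL',(385,258),.018),('tail L',(256,32),.186-.0) ,('tail R',(314,32),.186)):
    X=onplane(c,[uv],z)[0]; d=X[:2]-o['eef_pos'][:2]; print(n,X.round(3),'along',(d@ex).round(3),'lat',(d@ey).round(3))
```

```text
edge [0.341 0.012 0.   ] along -0.119 lat 0.052
edge2 [ 0.423 -0.133  0.   ] along -0.111 lat -0.115
beakerbase [ 0.519 -0.05   0.   ] along 0.012 lat -0.083
beakertop [ 0.517 -0.048  0.06 ] along 0.011 lat -0.08
timerL [0.481 0.131 0.018] along 0.059 lat 0.096
tail L [ 0.39  -0.031  0.186] along -0.095 lat -0.009
tail R [ 0.382 -0.015  0.186] along -0.095 lat 0.009
```

>>> drive_tool(
  commands=[
    [[0, 0.24, 0, 0, 0, 0, 255], [0, 0, 0.6, 0, 0, 0, 255], [0, 0, 0.6, 0, 0, 0, 255], [0, 0, 0.5, 0, 0, 0, 255], [0, 0, 0.26, 0, 0, 0, 255], [0, 0, 0.16, 0, 0, 0, 255], [0, 0, 0, 0, 0, 0, 255], [0, 0, 0, 0, 0, 0, 255], [0, 0, 0, 0, 0, 0, 255]],
  ],
)

```text
time_s: 7.9
eef_pos: [0.4663, 0.0293, 0.2212]
eef_rot: [0.001, -0.23, 0.973, -0.0]
wrist_force: [0.1, 0.4, -0.8]
opening: 0.228
```

>>> drive_tool(
  commands=[
    [[0, 0, 0.03, 0, 0, 0, 255], [0, 0, 0, 0, 0, 0, 255], [0, 0, 0, 0, 0, 0, 255]],
  ],
)

```text
time_s: 8.2
eef_pos: [0.4657, 0.0293, 0.2189]
eef_rot: [0.0, -0.23, 0.973, -0.0]
wrist_force: [0.3, -0.7, -0.7]
opening: 0.225
```

>>> drive_tool(
  commands=[
    [[0, 0, 0, 0, 0, 0, 160], [0, 0, 0, 0, 0, 0, 130], [0, 0, 0, 0, 0, 0, 120], [0, 0, 0, 0, 0, 0, 120], [0, 0, 0, 0, 0, 0, 120], [0, 0, 0, 0, 0, 0, 120]],
  ],
)

```text
time_s: 8.8
eef_pos: [0.4657, 0.0293, 0.2187]
eef_rot: [-0.0, -0.23, 0.973, 0.0]
wrist_force: [1.0, 0.2, 0.4]
opening: 0.532
```

>>> drive_tool(
  commands=[
    [[0, 0, -0.4, 0, 0, 0, 120], [0, 0, -0.8, 0, 0, 0, 100], [0, 0, -0.9, 0, 0, 0, 0], [0, 0, -0.9, 0, 0, 0, 0], [0, 0, -0.8, 0, 0, 0, 0], [-0.7, 0, 0, 0, 0, 0, 0], [-0.9, 0, 0, 0, 0, 0, 0], [-0.9, 0, 0, 0, 0, 0, 0], [-0.9, 0, 0, 0, 0, 0, 0], [-0.9, 0, 0, 0, 0, 0, 0]],
  ],
)

```text
time_s: 9.8
eef_pos: [0.6593, 0.1267, 0.4084]
eef_rot: [-0.0, -0.23, 0.973, -0.0]
wrist_force: [0.3, -0.0, 0.7]
opening: 1.004
```

>>> drive_tool(
  commands=[
    [[-0.9, 0, 0, 0, 0, 0, 0], [-0.3, 0, 0, 0, 0, 0, 0], [0, 0, 0, 0, 0, 0, 0], [0, 0, 0, 0, 0, 0, 0]],
  ],
)

```text
time_s: 10.2
eef_pos: [0.7112, 0.1525, 0.4078]
eef_rot: [-0.001, -0.23, 0.973, 0.0]
wrist_force: [-0.5, -0.5, -0.2]
opening: 1.003
```

Run:
```python
from h import *
c=cam('wrist'); save(c,'w4.png'); pickle.dump(c,open('w4.pkl','wb'));o=ctrl.get_obs(); print(o['eef_pos'],o['eef_rot'],o['wrist_force'],o['opening'])
```

```text
[0.71093596 0.15223679 0.40832828] [-6.06507630e-04 -2.30226396e-01  9.73136906e-01 -3.69713437e-06] [-0.04987529 -0.22245084 -0.41290565] 1.0001612233467698
```

View pics/w4.png

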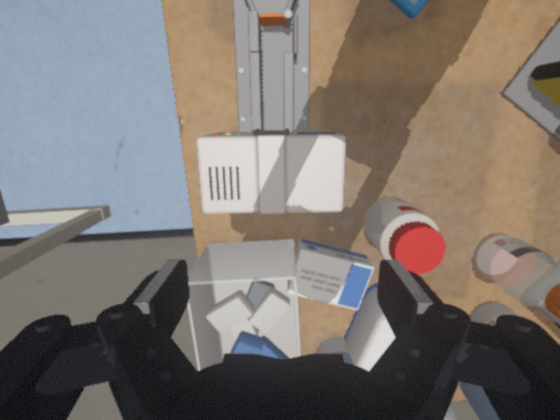

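The wrist view shows the housing top (white) at (272,173), the channel running up the image at column 275, and the orange flap at (272,19).

```bash
cat > m.py <<'E'
from h import *
def big(m):
    n,l,s,ce=cv2.connectedComponentsWithStats(m.astype(np.uint8)); return l==1+np.argmax(s[1:,4])
def pts(c,m,z):
    vv,uu=np.nonzero(m); return onplane(c,np.c_[uu,vv],z)[:,:2]
E
python3 - <<'E'
from m import *
c=pickle.load(open('w4.pkl','rb')); P=cloud(c); z=P[...,2]; ok=c['depth']>0
o=ctrl.get_obs()
m=big(ok&(abs(z-.098)<.006)); r=cv2.minAreaRect((pts(c,m,.098)*1000).astype(np.float32)); print('housing',m.sum(),z[m].mean(),np.round(r[0],1),np.round(r[1],1),r[2])
k=np.zeros(z.shape,bool);k[0:136,225:325]=1
for zz,w,v0 in((.042,.004,30),(.006,.003,30)):
    mm=ok&k&(abs(z-zz)<w)
    L=[];R=[];Lo=[];Ro=[]
    for v in range(v0,126):
        u=np.nonzero(mm[v])[0]; l=u[u<274];rr=u[u>=274]
        if len(l)<2 or len(rr)<2: continue
        L.append((l.max()+.5,v));R.append((rr.min()-.5,v));Lo.append((l.min()-.5,v));Ro.append((rr.max()+.5,v))
    for n,E in(('Lin',L),('Rin',R),('Lout',Lo),('Rout',Ro)):
        X=onplane(c,E,zz)[:,:2]; vx,vy,x0,y0=cv2.fitLine(X.astype(np.float32),cv2.DIST_HUBER,0,.001,.001).ravel()
        a=np.degrees(np.arctan2(vy,vx))%180; n_=np.array([-np.sin(np.radians(27)),np.cos(np.radians(27))])
        print(zz,n,len(E),'ang',a.round(2),'at',np.round([x0,y0],4),'lat27',(np.array([x0,y0])@n_).round(4))
n_=np.array([-np.sin(np.radians(27)),np.cos(np.radians(27))])
print('housing lat27',np.array(r[0])@n_/1000,'tcp lat',o['eef_pos'][:2]@n_)
E
```

```text
housing 11224 0.09796298658508969 [696.8 133.6] [ 71.1 127.7] 27.222084045410156
0.042 Lin 96 ang 26.54 at [0.6259 0.0839] lat27 -0.2093
0.042 Rin 96 ang 26.09 at [0.611  0.1015] lat27 -0.187
0.042 Lout 96 ang 26.61 at [0.6217 0.0706] lat27 -0.2193
0.042 Rout 96 ang 27.12 at [0.618  0.1159] lat27 -0.1773
0.006 Lin 96 ang 26.24 at [0.6182 0.094 ] lat27 -0.1969
0.006 Rin 96 ang 26.24 at [0.6182 0.094 ] lat27 -0.1969
0.006 Lout 96 ang 26.93 at [0.6343 0.0566] lat27 -0.2376
0.006 Rout 96 ang 27.02 at [0.5936 0.1246] lat27 -0.1585
housing lat27 -0.19733276542652442 tcp lat -0.18711419542893465
```

>>> drive_tool(
  commands=[
    [[0.8, 0, 0, 0, 0, 0, 0], [0.9, 0, 0, 0, 0, 0, 0], [0.9, 0, 0, 0, 0, 0, 0], [0.4, 0, 0, 0, 0, 0, 0], [0, 0, 0, 0, 0, 0, 0], [0, 0, 0, 0, 0, 0, 0]],
  ],
)

```text
time_s: 10.85
eef_pos: [0.5771, 0.0849, 0.4098]
eef_rot: [0.001, -0.23, 0.973, -0.0]
wrist_force: [0.3, 0.3, 1.0]
opening: 1.0
```

Run:
```python
from m import *
c=cam('wrist'); save(c,'w5.png'); pickle.dump(c,open('w5.pkl','wb'));o=ctrl.get_obs(); print(o['eef_pos'],o['eef_rot'])
```

```text
[0.57762477 0.08520848 0.40960305] [ 9.86752987e-04 -2.30001689e-01  9.73189713e-01 -1.80977983e-04]
```

View pics/w5.png

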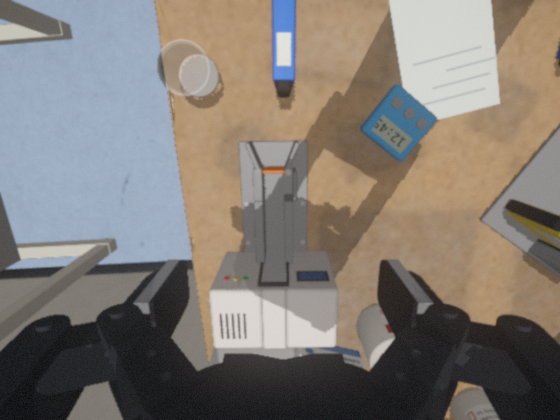

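The cassette stands upright at (285,45) with its nose at (284,88). The reader's mouth is at (272,145) and the flap at (272,170). The beaker and timer have not moved.

Run:
```python
from m import *
c=pickle.load(open('w5.pkl','rb')); P=cloud(c); z=P[...,2]; ok=c['depth']>0
t=np.radians(27); ex=np.array([np.cos(t),np.sin(t)]);ey=np.array([-ex[1],ex[0]])
def line(n,E,zz):
    X=onplane(c,E,zz)[:,:2]; vx,vy,x0,y0=cv2.fitLine(X.astype(np.float32),cv2.DIST_HUBER,0,.001,.001).ravel()
    print(n,len(E),'ang',(np.degrees(np.arctan2(vy,vx))%180).round(2),'lat',(np.array([x0,y0])@ey).round(4),'along',(np.array([x0,y0])@ex).round(4))
k=np.zeros(z.shape,bool);k[0:100,260:310]=1
m=big(ok&k&(abs(z-.08)<.006)); print('cassette top z',np.median(z[m]),'along range',np.percentile(pts(c,m,.08)@ex,[0.5,99.5]).round(4))
vs=[v for v in range(0,76) if m[v].any()]
line('cL',[(np.nonzero(m[v])[0].min()-.5,v) for v in vs],.08); line('cR',[(np.nonzero(m[v])[0].max()+.5,v) for v in vs],.08)
k[:]=0;k[140:262,225:320]=1
mm=ok&k&(abs(z-.006)<.003); 
E=[np.nonzero(mm[v])[0] for v in range(150,245)]
line('bL',[(e.min()-.5,v) for e,v in zip(E,range(150,245))],.006);line('bR',[(e.max()+.5,v) for e,v in zip(E,range(150,245))],.006)
m2=big(mm); print('base along min',np.percentile(pts(c,mm,.006)@ex,[.2,.5,1]).round(4))
w=ok&k&(abs(z-.042)<.004)
Lw=[];Rw=[]
for v in range(180,240):
    u=np.nonzero(w[v])[0]; l=u[u<275];r=u[u>=275]
    if len(l) and len(r): Lw.append((l.max()+.5,v));Rw.append((r.min()-.5,v))
line('wL',Lw,.042);line('wR',Rw,.042)
h=big(ok&(abs(z-.098)<.005)); r=cv2.minAreaRect((pts(c,h,.098)*1000).astype(np.float32)); print('housing',np.round(r[1],1),r[2],'lat',np.array(r[0])@ey/1000,'along',np.array(r[0])@ex/1000)
hsv=cv2.cvtColor(c['pixels'],cv2.COLOR_RGB2HSV).astype(int); f=big(k&(hsv[...,0]<14)&(hsv[...,1]>170)&(hsv[...,2]>90)); print('flap',f.sum(),(pts(c,f,.04)@ex).mean(),(pts(c,f,.04)@ey).mean())
p=ctrl.get_obs()['eef_pos'][:2]; print('tcp along',p@ex,'lat',p@ey)
```

```text
cassette top z 0.07993237684679033 along range [0.3903 0.4616]
cL 76 ang 26.07 lat -0.1959 along 0.4241
cR 76 ang 27.12 lat -0.1763 along 0.4242
bL 95 ang 27.28 lat -0.2384 along 0.5768
bR 95 ang 27.76 lat -0.1588 along 0.5965
base along min [0.51   0.5102 0.5104]
wL 60 ang 27.7 lat -0.2098 along 0.5816
wR 60 ang 15.69 lat -0.1839 along 0.5868
housing [ 71.9 128. ] 26.703641891479492 lat -0.19723290843806607 along 0.6804683060878138
flap 22 0.5377850785840248 -0.20030070938963604
tcp along 0.5533512794925219 lat -0.1863148430649937
```

>>> drive_tool(
  commands=[
    [[0.7, 0, 0, 0, 0, 0, 0], [0.9, 0, 0, 0, 0, 0, 0], [0.9, 0, 0, 0, 0, 0, 0], [0.86, 0, 0, 0, 0, 0, 0], [0.5, 0, 0, 0, 0, 0, 0], [0, 0, 0.8, 0, 0, 0, 0], [0, 0, 0.8, 0, 0, 0, 0], [0, 0, 0, 0, 0, 0, 0], [0, 0, 0, 0, 0, 0, 0]],
  ],
)

```text
time_s: 11.8
eef_pos: [0.4055, -0.0011, 0.3292]
eef_rot: [-0.001, -0.231, 0.973, 0.0]
wrist_force: [-0.2, 0.9, 1.1]
opening: 0.999
```

Run:
```python
from m import *
c=cam('wrist'); save(c,'w6.png'); pickle.dump(c,open('w6.pkl','wb'));o=ctrl.get_obs(); print(o['eef_pos'],o['eef_rot'])
P=cloud(c); z=P[...,2]; ok=c['depth']>0
t=np.radians(27); ex=np.array([np.cos(t),np.sin(t)]);ey=np.array([-ex[1],ex[0]])
k=np.zeros(z.shape,bool);k[:,200:360]=1
m=ok&k&(abs(z-.08)<.006); 
if m.any():
    m=big(m); X=pts(c,m,.08); r=cv2.minAreaRect((X*1000).astype(np.float32)); print(m.sum(),np.round(r[1],1),r[2],'tail along',(X@ex).min(),'lat',np.mean(X@ey))
p=o['eef_pos'][:2]; print('tcp along',p@ex,'lat',p@ey)
```

```text
[ 0.40610682 -0.00125098  0.33023246] [ 6.15737002e-04 -2.30554349e-01  9.73059200e-01 -3.25644452e-04]
4109 [126.6  19.8] 26.558507919311523 tail along 0.33155737551572656 lat -0.1856542466962457
tcp along 0.36127589016552786 lat -0.18548326578449872
```

View pics/w6.png

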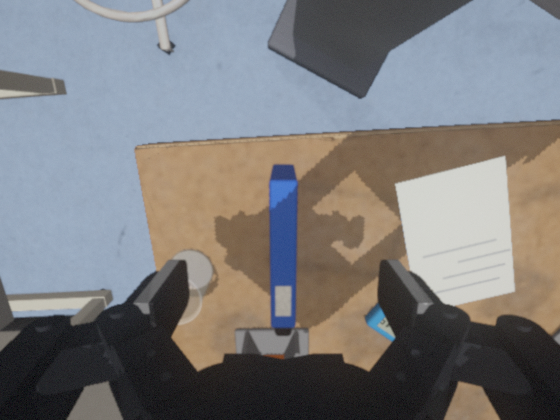

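The cassette runs from its tail at (284,175) to its nose at (284,330), and its tail measures where expected. I descend and regrasp about 35 mm behind its middle.

>>> drive_tool(
  commands=[
    [[0, 0, 0.6, 0, 0, 0, 0], [0, 0, 0.6, 0, 0, 0, 0], [0, 0, 0.5, 0, 0, 0, 0], [0, 0, 0.51, 0, 0, 0, 0], [0, 0, 0, 0, 0, 0, 0], [0, 0, 0, 0, 0, 0, 120], [0, 0, 0, 0, 0, 0, 255], [0, 0, 0, 0, 0, 0, 255], [0, 0, 0, 0, 0, 0, 255], [0, 0, 0, 0, 0, 0, 255]],
  ],
)

```text
time_s: 12.85
eef_pos: [0.4054, -0.0013, 0.2192]
eef_rot: [0.001, -0.23, 0.973, -0.0]
wrist_force: [-0.9, 0.5, 4.6]
opening: 0.226
```

>>> drive_tool(
  commands=[
    [[0, 0, 0, 0, 0, 0, 255], [0, 0, 0, 0, 0, 0, 255], [0, 0, 0, 0, 0, 0, 255]],
  ],
)

```text
time_s: 13.15
eef_pos: [0.4054, -0.0013, 0.2191]
eef_rot: [0.001, -0.23, 0.973, -0.0]
wrist_force: [-1.6, 0.5, 7.3]
opening: 0.227
```

Run:
```python
from m import *
t=np.radians(27); ex=np.array([np.cos(t),np.sin(t)]);ey=np.array([-ex[1],ex[0]])
o=ctrl.get_obs();p=o['eef_pos'][:2]; print(o['eef_pos'],o['eef_rot'],o['opening'],o['wrist_force'],'tcp along',p@ex,'lat',p@ey)
```

```text
[ 0.40542399 -0.00127499  0.21914274] [ 6.33474693e-04 -2.30322434e-01  9.73114100e-01 -3.52246331e-04] 0.22704452867913033 [-1.62592721  0.45207798  7.33266042] tcp along 0.3606565850784815 lat -0.1851946648262302
```

>>> drive_tool(
  commands=[
    [[0, 0, -0.2, 0, 0, 0, 255], [0, -0.25, 0, 0, 0, -0.045, 255], [0, 0, 0, 0, 0, 0, 255], [0, 0, 0, 0, 0, 0, 255]],
  ],
)

```text
time_s: 13.55
eef_pos: [0.4106, -0.0128, 0.2282]
eef_rot: [-0.0, -0.233, 0.973, 0.0]
wrist_force: [0.1, 0.6, -1.8]
opening: 0.222
```

```bash
cat > s.py <<'E'
from m import *
t=np.radians(27); ex=np.array([np.cos(t),np.sin(t)]);ey=np.array([-ex[1],ex[0]])
o=ctrl.get_obs();p=o['eef_pos'][:2]; q=o['eef_rot'];f=o['wrist_force']; print(o['eef_pos'],o['opening'],f,'tcp along',p@ex,'lat',p@ey,'yaw',2*np.degrees(np.arctan2(q[2],q[1]))-180,'F along',f[:2]@ex,'lat',f[:2]@ey)
E
cat > cas.py <<'E'
from s import *
import sys
c=cam('wrist'); save(c,sys.argv[1]); P=cloud(c); z=P[...,2]; ok=c['depth']>0
zt=o['eef_pos'][2]-.139
hsv=cv2.cvtColor(c['pixels'],cv2.COLOR_RGB2HSV).astype(int)
m=big((hsv[...,0]>100)&(hsv[...,0]<125)&(hsv[...,1]>130)&ok&(z>.06)&(z<.13)); print('top z',np.percentile(z[m],[5,50,95]).round(4))
zz=np.median(z[m]); X=pts(c,m,zz); print('tail along',(X@ex).min())
vs=np.nonzero(m.any(1))[0]; vs=vs[3:int(len(vs)*.75)]
for n,E in(('L',[(np.nonzero(m[v])[0].min()-.5,v) for v in vs]),('R',[(np.nonzero(m[v])[0].max()+.5,v) for v in vs])):
    X=onplane(c,E,zz)[:,:2]; vx,vy,x0,y0=cv2.fitLine(X.astype(np.float32),cv2.DIST_HUBER,0,.001,.001).ravel(); print(n,len(E),np.degrees(np.arctan2(vy,vx))%180,np.array([x0,y0])@ey)
E
python3 cas.py w7.png
```

```text
[ 0.41064032 -0.0127531   0.22819366] 0.22243540206811185 [ 0.06077957  0.55315058 -1.81562467] tcp along 0.3600934211713092 lat -0.1977899029035224 yaw 26.93374964487103 F along 0.3052800990912527 lat 0.46526743048753727
top z [0.073  0.0889 0.0899]
tail along 0.3232902352245144
L 107 25.643698 -0.20778171202335774
R 107 28.403635 -0.18846008474001802
```

>>> drive_tool(
  commands=[
    [[-0.3, 0, 0, 0, 0, 0, 255], [-0.4, 0, 0, 0, 0, 0, 255], [-0.4, 0, 0, 0, 0, 0, 255], [-0.3, 0, 0, 0, 0, 0, 255], [0, 0, 0.02, 0, 0, 0, 255], [0, 0, 0, 0, 0, 0, 255]],
  ],
)

```text
time_s: 14.2
eef_pos: [0.4723, 0.0196, 0.2265]
eef_rot: [-0.001, -0.234, 0.972, 0.0]
wrist_force: [-0.0, 0.4, -2.5]
opening: 0.22
```

```bash
python3 cas.py w8.png
```

```text
[0.47226061 0.01961523 0.22648222] 0.22046696279783162 [-0.01751358  0.44832562 -2.4542528 ] tcp along 0.4296924119399159 lat -0.19692453250460454 yaw 27.031520393422312 F along 0.18793086352969782 lat 0.407412052666423
top z [0.0729 0.0872 0.0883]
tail along 0.39268446450863637
L 107 25.593586 -0.20685561875360517
R 107 28.593208 -0.18745179705794368
```

View pics/w8.png

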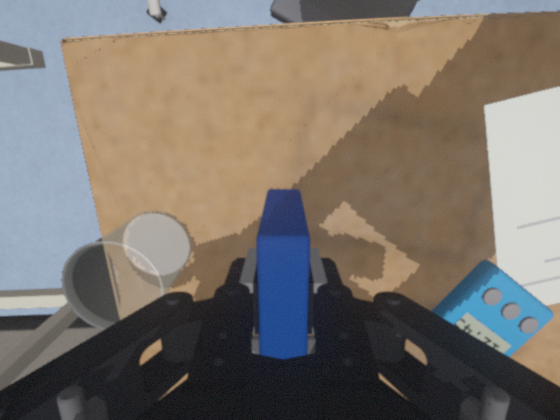

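>>> drive_tool(
  commands=[
    [[-0.2, -0.02, 0, 0, 0, 0, 255], [-0.2, 0, 0, 0, 0, 0, 255], [-0.2, 0, 0, 0, 0, 0, 255], [-0.2, 0, 0, 0, 0, 0, 255], [-0.2, 0, 0, 0, 0, 0, 255], [0, 0, 0, 0, 0, 0, 255]],
  ],
)

```text
time_s: 14.85
eef_pos: [0.5197, 0.0417, 0.2278]
eef_rot: [0.002, -0.234, 0.972, -0.0]
wrist_force: [1.7, -1.4, -1.3]
opening: 0.226
```

```bash
python3 s.py
```

```text
[0.51973985 0.04171325 0.22775641] 0.22594829817226247 [ 1.67180602 -1.36390784 -1.29255725] tcp along 0.48202901985535535 lat -0.19879017560048481 yaw 27.015902258193933 F along 0.8703888672151943 lat -1.9742348312294353
```

>>> drive_tool(
  commands=[
    [[-0.2, 0.01, 0, 0, 0, 0, 255], [-0.2, 0, 0, 0, 0, 0, 255], [-0.2, 0, 0, 0, 0, 0, 255], [-0.2, 0, 0, 0, 0, 0, 255], [-0.2, 0, 0, 0, 0, 0, 255], [0, 0, 0, 0, 0, 0, 255]],
  ],
)

```text
time_s: 15.45
eef_pos: [0.5636, 0.0649, 0.2275]
eef_rot: [0.001, -0.234, 0.972, -0.0]
wrist_force: [2.2, -1.3, -1.3]
opening: 0.229
```

```bash
python3 s.py
```

```text
[0.5636456  0.06488734 0.22748259] 0.22859948797195706 [ 2.19199818 -1.27035915 -1.32004209] tcp along 0.531670147136587 lat -0.19807470690060203 yaw 27.020797959656846 F along 1.3763536939323398 lat -2.127044644758209
```

>>> drive_tool(
  commands=[
    [[0, 0, 0.02, 0, 0, 0, 255], [-0.2, 0, 0, 0, 0, 0, 255], [-0.2, 0, 0, 0, 0, 0, 255], [-0.2, 0, 0, 0, 0, 0, 255], [-0.2, 0, 0, 0, 0, 0, 255], [-0.2, 0, 0, 0, 0, 0, 255], [0, 0, 0, 0, 0, 0, 255]],
  ],
)

```text
time_s: 16.15
eef_pos: [0.6082, 0.0877, 0.2264]
eef_rot: [0.001, -0.234, 0.972, -0.0]
wrist_force: [2.0, -1.8, -1.8]
opening: 0.23
```

```bash
python3 s.py
```

```text
[0.60818823 0.08767424 0.22641676] 0.2299960435837869 [ 2.01506772 -1.80398125 -1.79793275] tcp along 0.5817029557105327 lat -0.1979933602439076 yaw 27.021167115947833 F along 0.9764481394049285 lat -2.5221806653103194
```

Smooth so far. About 24 mm remain, so I'll take small steps and watch the force.

>>> drive_tool(
  commands=[
    [[-0.12, 0, 0, 0, 0, 0, 255], [-0.12, 0, 0, 0, 0, 0, 255], [-0.12, 0, 0, 0, 0, 0, 255], [0, 0, 0, 0, 0, 0, 255]],
  ],
)

```text
time_s: 16.55
eef_pos: [0.6234, 0.0957, 0.2263]
eef_rot: [0.0, -0.233, 0.972, 0.0]
wrist_force: [-0.0, 0.7, -1.5]
opening: 0.226
```

>>> drive_tool(
  commands=[
    [[-0.04, 0, 0, 0, 0, 0, 255], [-0.04, 0, 0, 0, 0, 0, 255], [0, 0, 0, 0, 0, 0, 255]],
  ],
)

```text
time_s: 16.85
eef_pos: [0.6265, 0.0972, 0.2262]
eef_rot: [0.0, -0.233, 0.972, 0.0]
wrist_force: [0.5, 0.2, -1.6]
opening: 0.224
```

```bash
python3 s.py
```

```text
[0.62650832 0.09715921 0.22620641] 0.22434199921600334 [ 0.4590733   0.20333917 -1.64978983] tcp along 0.6023323620590406 lat -0.19785933788255788 yaw 26.99002346625352 F along 0.5013513513587746 lat -0.027238391212475205
```

>>> drive_tool(
  commands=[
    [[-0.03, 0, 0, 0, 0, 0, 255], [-0.03, 0, 0, 0, 0, 0, 255], [0, 0, 0, 0, 0, 0, 255]],
  ],
)

```text
time_s: 17.15
eef_pos: [0.6292, 0.0984, 0.2263]
eef_rot: [0.0, -0.233, 0.972, -0.0]
wrist_force: [-1.4, -0.5, -1.3]
opening: 0.225
```

>>> drive_tool(
  commands=[
    [[-0.02, 0, 0, 0, 0, 0, 255], [-0.02, 0, 0, 0, 0, 0, 255], [0, 0, 0, 0, 0, 0, 255]],
  ],
)

```text
time_s: 17.45
eef_pos: [0.6302, 0.0989, 0.2259]
eef_rot: [-0.002, -0.233, 0.972, -0.0]
wrist_force: [-5.2, -2.9, 0.9]
opening: 0.224
```

```bash
python3 s.py
```

```text
[0.63020379 0.09889015 0.22593766] 0.2243085546469205 [-5.20158082 -2.9448678   0.93250374] tcp along 0.6064108729862365 lat -0.1979947677273228 yaw 26.99114236381567 F along -5.971584450120724 lat -0.26242814768736705
```

It reached the back wall at the predicted spot (6 N). I lower it slightly and release.

>>> drive_tool(
  commands=[
    [[0.01, 0, 0.02, 0, 0, 0, 255], [0, 0, 0, 0, 0, 0, 255]],
  ],
)

```text
time_s: 17.65
eef_pos: [0.63, 0.0988, 0.2253]
eef_rot: [-0.001, -0.233, 0.972, -0.0]
wrist_force: [-5.6, -1.6, 2.3]
opening: 0.227
```

>>> drive_tool(
  commands=[
    [[0, 0, 0, 0, 0, 0, 180], [0, 0, 0, 0, 0, 0, 140], [0, 0, 0, 0, 0, 0, 100], [0, 0, 0, 0, 0, 0, 80], [0, 0, 0, 0, 0, 0, 80], [0, 0, 0, 0, 0, 0, 80], [0, 0, -0.4, 0, 0, 0, 80], [0, 0, -0.8, 0, 0, 0, 80], [0, 0, -0.8, 0, 0, 0, 80], [0, 0, -0.8, 0, 0, 0, 80]],
  ],
)

```text
time_s: 18.65
eef_pos: [0.6302, 0.0991, 0.3665]
eef_rot: [-0.0, -0.233, 0.972, 0.0]
wrist_force: [0.6, 1.1, -0.7]
opening: 0.687
```

>>> drive_tool(
  commands=[
    [[0, 0, -0.8, 0, 0, 0, 80], [-0.8, 0, 0, 0, 0, 0, 80], [-0.9, 0, 0, 0, 0, 0, 80], [-0.3, 0, 0, 0, 0, 0, 80], [0, 0, 0, 0, 0, 0, 80], [0, 0, 0, 0, 0, 0, 80]],
  ],
)

```text
time_s: 19.25
eef_pos: [0.7192, 0.1444, 0.4044]
eef_rot: [-0.001, -0.233, 0.972, 0.0]
wrist_force: [0.5, 0.6, 0.9]
opening: 0.683
```

```bash
python3 cas.py w9.png
python3 - <<'E'
from h import *
c=cam('scene'); a=cv2.imread('pics/w9.png'); b=cv2.resize(c['pixels'][100:290,180:440],(520,380),interpolation=cv2.INTER_CUBIC)[...,::-1]
cv2.imwrite('pics/both9.png',np.hstack([a[0:380,150:410],b]))
E
```

```text
[0.71921849 0.14442119 0.4044079 ] 0.6827782798078159 [0.51491262 0.62954938 0.9072095 ] tcp along 0.7063942114305127 lat -0.19783813664370545 yaw 27.004706563260214 F along 0.7445999393882932 lat 0.3271671701877727
top z [0.0847 0.086  0.0873]
tail along 0.5791343173862231
L 57 26.512457 -0.20780808271702708
R 57 26.116083 -0.18900598660434972
```

View pics/both9.png

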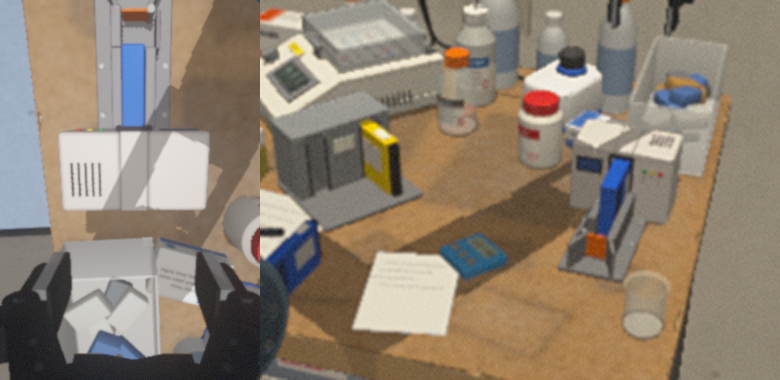

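The last picture shows the cassette home in the slot with the orange flap shut across the channel behind it, at about (133,15) in the left part and (597,245) in the right. The yellow cassette and the bystanders are where they were, so I'm handing in.

```bash
python3 -c "
from bench import ctrl; print(ctrl.hand_in())"
```

```text
the job is handed in; nothing more can be done
None
```

The blue cassette is loaded in the reader, and I handed the job in at about 19 s on the robot's clock. I drew it out of the holder, stood it upright in front of the reader and let go. I then took it again about 35 mm behind its middle and slid it through the flap until it met the back wall at about 6 N.

**Last checks, from the camera images:**
- **Cassette:** its origin is at reader x ≈ 0.031 m, where fully home is 0.029 (calibration is good to about 2 mm). It is about 0.4 mm off the slot's centre line and about 0.7° out of line. Its top is at z = 0.086, so it rests on the channel floor.
- **Flap:** it looked shut behind the tail. I did not measure its angle, nor read its opening on the way in (the second step). The side force on the cassette did fall to zero as the tail passed the flap.
- **Other things:** the yellow cassette and the bystanders looked unmoved and upright. I did not measure their shifts.
- **Gripper:** it was open and clear of everything at hand-in.

None of the checks failed, and none disagreed beyond the 2 mm calibration error.

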